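# Hang the L-bracket level on the peg stand

## Task

Take the flat L-shaped bracket out of the sloping rack and hang it on the peg of the stand, by the one of its four holes that lets it hang level (its long top edge horizontal), then let go so that it hangs still. Leave the T-shaped bracket in the rack and do not knock over the swab jar.

Things in the scene. Friction and masses are not known exactly. Their poses are not given: they have to be found in the camera images.
- l_bracket: L-shaped bracket of uniform 10 mm aluminium plate, under 0.7 kg: a bar 180 x 56 mm with a leg 92 mm wide, 104 mm long below one end. Origin: centre of the leg's underside. x = plate normal, y along the bar (y -46 over the leg to +134 mm free end; z 104 to 160), z up from leg to bar; leg y -46 to +46. Stands leg down in the rack's front or rear slot, top leaning 25 degrees toward the robot
- hole1 (a point): Centre of the L-bracket's hole nearest the bar's free end, at y +93.5, z 130 mm of the bracket. All four holes are round, 26 mm across, go through the plate, stand in a row 36 mm apart, 30 mm below the top edge
- hole2 (a point): Centre of the L-bracket's second hole, at y = +57.5 mm, z = 130 mm of the bracket.
- hole3 (a point): Centre of the L-bracket's third hole, at y = +21.5 mm, z = 130 mm of the bracket.
- hole4 (a point): Centre of the L-bracket's fourth hole, over the leg, at y = -14.5 mm, z = 130 mm of the bracket.
- t_bracket: T-shaped bracket of the same plate in the rack's other slot: same bar and leg, but the leg under the bar's middle (bar from y -90 to +90 mm, so its bar stands centred over the slot while the L-bracket's sticks out to the robot's left). Axes and origin as on the L-bracket. It stays in the rack
- rack: Fixed low grey rack, base 220 x 124 mm, two slots 110 mm apart, one behind the other, sloping 25 degrees from vertical. Origin: on the bench midway between the slots; x away from the robot, y along the slots. A slot holds the lowest 35 mm of a leg (draw it out along the slope); two strips support the leg's robot side up to 95 mm. Slot floors are 34 mm above the bench
- stand: Fixed stand: base 130 x 130 x 12 mm, a square 22 mm post 210 mm high, near its top one level steel peg that points along the stand's -x, roughly toward the robot. Origin: on the bench under the post's centre; x points from peg to post, y sideways, z up
- peg_mid (a point): Middle of the peg on its axis, 200 mm above the bench, 47 mm in front of the post's centre (axes as the stand). The peg is 9 mm thick and ends 37 mm in front of this point in a round head 13 mm across and 5 mm long; the post's face lies 36 mm behind this point.
- swab_jar: White jar of swabs 45 mm across, 78 mm high, standing between rack and stand toward the back; origin under its middle. Must stay upright.
Mind the look-alikes: they are no part of the job. Several things look just like the swab_jar: the one meant starts farthest to the robot's left.

How it is judged:
By the outcome, as a careful person would: the job done as asked, in the order asked, and still so for the second after the job is handed in, with the robot touching nothing.
It also fails if it takes over 48 s, if anything falls off the work surface, if the arm or the gripper's body presses on something with over 40 N, if the wrist force passes 120 N, or if a joint passes its speed limit or range.

## Robot

A 6-joint arm with a two-finger parallel gripper is mounted at the origin on a cart in front of the work surface, level with it; the furniture and walls round the work are solid. World frame = base frame: x ahead of the robot, y to its left, z up, the work surface at z = 0. Lengths are in m, angles in rad, forces in N, time in s.
With the tool pointing down it reaches from about 0.35 to 0.775 m from the base axis. Payload 5.5 kg.
Tool frame: the origin (TCP) lies on the centre line of the jaws, within the pads' length; the fingertips stand 11 mm ahead of it and the grasp point (between the pads) lies 8 mm behind it (env.nose_length is the distance from the TCP to the fingertips, in m); x points along the fingers, z is the direction in which the jaws open and shut, and the axes are right-handed (so a half turn about x gives the same grasp; the last joint's range is limited). The gripper opens to 85 mm and grips with 20 to 120 N. Pads are 22 mm wide; open, the fingers measure 114 mm over their backs; the gripper's body (76 mm by 85 mm) begins 54 mm behind the grasp point. The pads swing forward as they close: fully open they stand 13 mm farther back than shut.
Start: joints at [-0.14, 0.313, 0.046, 1.304, 0, 1.431], TCP at [0.575, -0, 0.242] pointing down, gripper open.
Joint ranges: [-2.76, 2.76], [-0.86, 1.69], [-1.03, 1.26], [-2.2, 2.34], [-1.47, 1.5], [-3.14, 3.14]. Speed limits (rad/s): [2.57, 2.57, 3.14, 3.14, 3.14, 3.14].

## Interface

Orientations are given as a unit quaternion [w, x, y, z].
In Python, from workcell import env gives the robot as it stands. The module is installed in compiled form; this text tells all that it offers.
- The arm moves only by the tool step_arm, never from a script. Its argument "moves" is a list that holds one entry, the list of rows, each a list of 7 numbers: the turn, a rotation vector about the tool's x, y, z in rad, then the shift along the tool's x, y, z in m, then the opening, from 0 (shut) to 1 (fully open). In form: [[[rx, ry, rz, tx, ty, tz, grip], ...]]. A call has 1 to 12 rows; each row is the pose to reach, as a shift and turn from the pose measured when the call began, along the tool's axes at that moment; what a row does not reach only later rows make up. A row lasts 1/10 s, in which the tool goes at most 50 mm and 8.59 degrees, less where a joint would pass 70% of its speed; a pose out of reach is approached as far as the arm can. A call with a gripper value outside its range is refused whole. The fingers move at their own pace and stop on an object; "force" is the grip in N (left out, the last holds). Time passes only in rows, so rows that repeat a pose let the fingers close. It gives the time, the measured TCP pose, the force and the opening at its end, in the units of the state.
- env.get_state(): the state, without advancing time (a new reading comes with each control period).
- env.read_camera(name): name is "scene" or "side" or "wrist"; returns (picture, depth): 480x640x3 uint8, red, green, blue; 480x640 float32, m along the optical axis (not along the pixel's ray), 0 where there is no reading.
- env.get_calibration(name): a dict with "mtx" (3x3 intrinsics, pixels), "distortion" ([k1, k2, p1, p2, k3] as OpenCV has them; the pictures are not rectified), "camera_from_world" (4x4, takes a point from world to camera coordinates); the wrist camera has in their place "T_tool_cam" (4x4, takes a point from camera to tool coordinates, whose origin is the TCP and whose axes are the tool frame's). Camera axes: x right, y down, z forward; pixel columns grow to the right and rows downward; lengths in m; the calibration is good to about 2 mm. A picture is of the moment at which its call begins: read the wrist's pose just before it. get_calibration takes no time and is no camera call.
- env.hand_in(): hands the job in, once; it reports no verdict.
Trained networks look in the newest picture that a camera, given by its name, has taken for a name from the list of things; names that differ only in an ending like _2 or _b are one class to them, and where a whole thing is asked for, a point or a joint stands for the part that bears it (a point fixed in the world has none). Each returns a list of dicts, best first, with "confidence" (0 to 1); they miss things now and then, are a little off and sometimes report something else, mostly with a low value. They report only what shows in the picture. A call takes as long as a camera call. They do not tell look-alikes from the thing itself.
- env.boxes_of(camera, thing): "uv" ([column, row] in pixels, amid what is visible of it).
- env.silhouettes(camera, thing): "mask" (480x640 bool, what is visible of it) and "uv" ([column, row] in pixels, amid what is visible of it).
The state is a dict: "clock": time; "joint_pos": joint angles; "qvel": joint speeds; "tau": joint torques, N m; "tcp_pos": TCP position; "orientation": TCP orientation; "wrist_force": force on the tool from outside, world axes, zero at the start; "ft_torque": the same for the moment, N m; "finger_gap": finger opening in m.
Only numpy, scipy, OpenCV 4.12 (cv2) and the standard library are available. Lean on these libraries where they do the work, as an engineer would, in place of code of your own. Each camera call takes 0.05 s, during which the arm holds its last target.

## Working session

There is one attempt and no reset: what is moved stays moved. The work goes in short steps, Python scripts to look and compute and a tool call to move; the robot and the scene stay as the last step left them, time stands still between calls to the robot, and variables do not carry over. Pictures are saved under pics/ and viewed, and the job is handed in when it is done.

Besides the shell and the picture viewer there is one more tool, called after "Emit:" as a command line: name --argument value ..., lists and objects as JSON in quotes. step_arm: Moves the arm, as the interface text tells. Its arguments: {"type":"object","properties":{"moves":{"type":"array","items":{"type":"array","items":{"type":"array","items":{"type":"number"}}}},"force":{"type":"number"}},"required":["moves"]}

```bash
mkdir -p pics
cat > h.py <<'E'
import numpy as np, cv2
from workcell import env
from scipy.spatial.transform import Rotation as R
def q2R(q): return R.from_quat([q[1],q[2],q[3],q[0]]).as_matrix()
def save(n,p): cv2.imwrite('pics/'+n,p[:,:,::-1])
def camT(name,st=None):
    c=env.get_calibration(name)
    if name=='wrist':
        T=np.eye(4);T[:3,:3]=q2R(st['orientation']);T[:3,3]=st['tcp_pos']
        W=T@np.array(c['T_tool_cam'])
    else: W=np.linalg.inv(np.array(c['camera_from_world']))
    return np.array(c['mtx']),np.array(c['distortion']),W
def ray(cam,uv):
    K,d,W=cam
    p=cv2.undistortPoints(np.array(uv,float).reshape(-1,1,2),K,d).reshape(-1,2)
    return p
def pts(cam,uv,z):
    K,d,W=cam
    p=ray(cam,uv); z=np.array(z).reshape(-1,1)
    P=np.hstack([p*z,z])
    return P@W[:3,:3].T+W[:3,3]
def proj(cam,P):
    K,d,W=cam
    V=np.linalg.inv(W); rv=cv2.Rodrigues(V[:3,:3])[0]
    return cv2.projectPoints(np.array(P,float).reshape(-1,3),rv,V[:3,3],K,d)[0].reshape(-1,2)
def tri(c1,uv1,c2,uv2):
    A=[];b=[]
    for c,uv in((c1,uv1),(c2,uv2)):
        p=ray(c,uv)[0];d=c[2][:3,:3]@np.array([p[0],p[1],1]);d/=np.linalg.norm(d)
        M=np.eye(3)-np.outer(d,d);A.append(M);b.append(M@c[2][:3,3])
    return np.linalg.lstsq(np.vstack(A),np.hstack(b),rcond=None)[0]
E
python3 - <<'E'
from h import *
import pickle
st=env.get_state();print(st)
D={}
for n in('scene','side','wrist'):
    p,d=env.read_camera(n);save(n+'0.png',p);D[n]=(p,d)
    c=env.get_calibration(n);print(n,c)
    for t in('l_bracket','t_bracket','hole1','stand','peg_mid','swab_jar','rack'):
        r=env.silhouettes(n,t)
        D[n,t]=r
        print(n,t,[(np.round(x['uv']),round(x['confidence'],2),int(x['mask'].sum())) for x in r])
D['st']=st
pickle.dump(D,open('d0.pkl','wb'))
print(env.get_state()['clock'])
E
```

```text
{'clock': 0.0, 'joint_pos': array([-1.39589760e-01,  3.13969411e-01,  4.49627432e-02,  1.30353675e+00,
       -9.27606782e-06,  1.43122705e+00]), 'qvel': array([-0.00018564, -0.00054459, -0.00165278, -0.00186632, -0.00043914,
        0.00172753]), 'tau': array([-2.90074182e-03, -4.80629075e+01,  2.98531097e+01,  1.95313990e-02,
       -3.83516899e-04, -4.27451073e-05]), 'tcp_pos': array([5.74527333e-01, 5.99621255e-05, 2.41419800e-01]), 'orientation': array([7.06494372e-01, 8.99283898e-05, 7.07718651e-01, 7.54507562e-05]), 'wrist_force': array([-0.21334862,  0.37144634,  0.12136225]), 'ft_torque': array([-0.01684704, -0.00446573, -0.01817335]), 'finger_gap': 0.08550170500547102}
scene {'mtx': array([[532.12045787,   0.        , 311.41879474],
       [  0.        , 532.12045787, 235.90263619],
       [  0.        ,   0.        ,   1.        ]]), 'distortion': array([-0.1576563,  0.       ,  0.       ,  0.       ,  0.       ]), 'camera_from_world': array([[ 0.67656208, -0.73631053, -0.0105144 , -0.36014482],
       [-0.57801003, -0.52215201, -0.6271058 ,  0.41292517],
       [ 0.456254
[... 2014 characters left out ...]
[ 1.15353403e-04, -9.62626670e-01, -2.70831830e-01,
         6.84455818e-02],
       [ 9.99999814e-01, -5.09762714e-05,  6.07109216e-04,
         2.10442160e-04],
       [ 0.00000000e+00,  0.00000000e+00,  0.00000000e+00,
         1.00000000e+00]])}
wrist l_bracket [(array([288., 424.]), 0.46, 188)]
wrist t_bracket [(array([290., 421.]), 0.4, 213)]
wrist hole1 [(array([288., 422.]), 0.6, 223)]
wrist stand [(array([246.,  16.]), 0.84, 5196)]
wrist peg_mid [(array([247.,  17.]), 0.58, 5163)]
wrist swab_jar [(array([363., 283.]), 0.82, 2882), (array([125., 330.]), 0.76, 2739), (array([471., 117.]), 0.72, 3903)]
wrist rack [(array([392., 408.]), 0.94, 8299), (array([289., 422.]), 0.75, 227)]
1.2
```

View pics/scene0.png

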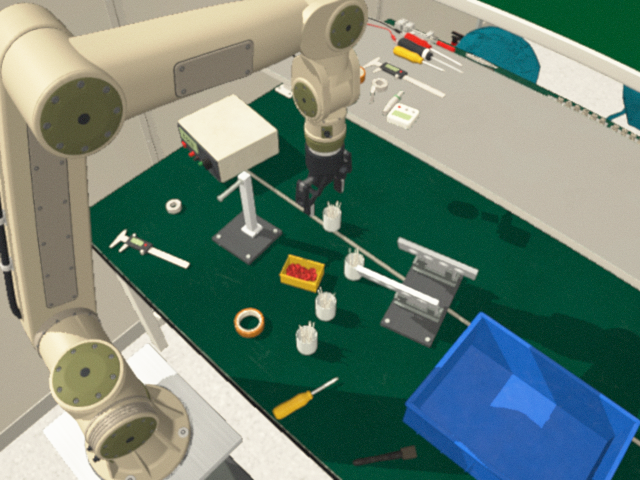

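View pics/side0.png

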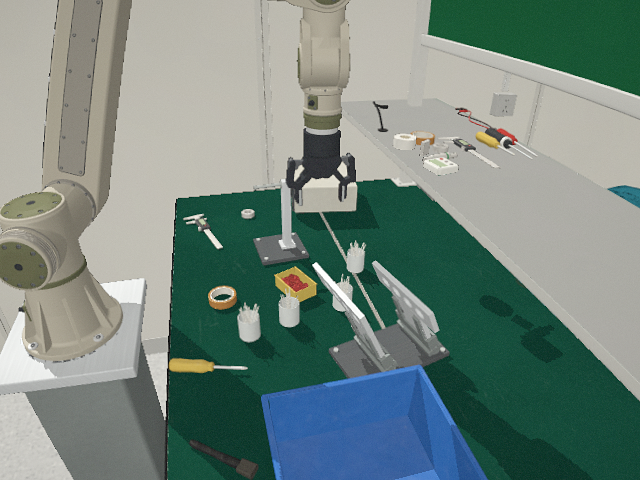

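View pics/wrist0.png

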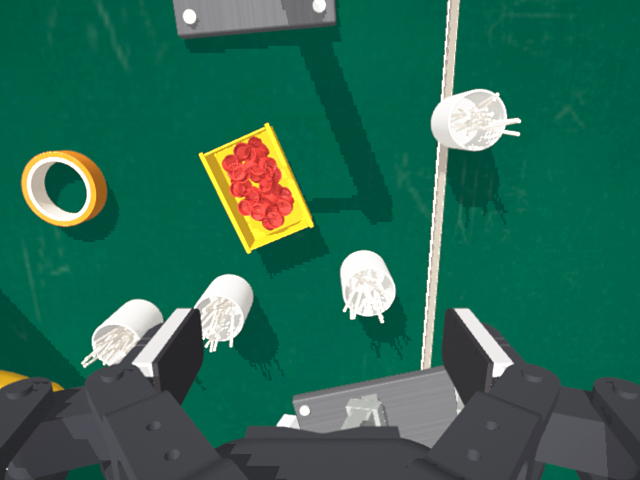

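The scene view shows the L-bracket candidates: (400,285), in the front slot with its bar sticking out to the left, and (436,259), in the rear slot with its bar centred. The front one matches the L. There are four jars, and I'll pick the leftmost by world y. Next I'll enlarge this area and measure.

Run:
```python
from h import *
import pickle
D=pickle.load(open('d0.pkl','rb'))
a=cv2.resize(D['scene'][0][190:360,200:500],None,fx=2.6,fy=2.6,interpolation=2)
save('c_scene.png',a)
b=cv2.resize(D['side'][0][170:390,220:460],None,fx=2.7,fy=2.7,interpolation=2)
save('c_side.png',b)
for n in('scene','side'):
    cam=camT(n);d=D[n][1]
    for t in('l_bracket','t_bracket','stand','swab_jar','rack'):
        for r in D[n,t]:
            m=r['mask']&(d>0);v,u=np.nonzero(m)
            P=pts(cam,np.c_[u,v],d[v,u])
            c,s=np.mean(P,0),np.linalg.svd(P-np.median(P,0),full_matrices=False)[2]
            print(n,t,np.round(r['uv']),'med',np.round(np.median(P,0),3),'lo',np.round(np.percentile(P,3,0),3),'hi',np.round(np.percentile(P,97,0),3),'n',np.round(s[2],2),'long',np.round(s[0],2))
```

```text
scene l_bracket [404. 290.] med [ 0.559 -0.233  0.171] lo [ 0.532 -0.302  0.01 ] hi [ 0.641 -0.136  0.182] n [0.87 0.18 0.46] long [ 0.48 -0.08 -0.87]
scene t_bracket [436. 259.] med [ 0.676 -0.239  0.163] lo [ 0.649 -0.321  0.072] hi [ 0.714 -0.159  0.182] n [0.91 0.2  0.36] long [-0.24  0.97  0.07]
scene stand [247. 232.] med [0.522 0.206 0.014] lo [0.453 0.15  0.004] hi [0.579 0.274 0.206] n [ 0.41  0.91 -0.02] long [ 0.01 -0.03 -1.  ]
scene stand [333. 217.] med [0.687 0.074 0.039] lo [0.671 0.054 0.003] hi [0.715 0.099 0.074] n [-0.49  0.87 -0.04] long [-0.18 -0.15 -0.97]
scene swab_jar [332. 218.] med [0.687 0.072 0.039] lo [0.671 0.054 0.003] hi [0.715 0.097 0.07 ] n [-0.25  0.95 -0.2 ] long [-0.1  -0.23 -0.97]
scene swab_jar [329. 305.] med [ 0.481 -0.09   0.037] lo [ 0.462 -0.11   0.003] hi [ 0.505 -0.067  0.076] n [ 0.69 -0.72 -0.02] long [-0.03 -0.   -1.  ]
scene swab_jar [305. 340.] med [ 0.39  -0.116  0.035] lo [ 0.369 -0.137  0.003] hi [ 0.412 -0.094  0.073] n [-0.65  0.76 -0.04] long [0.   0.05 1.  ]
scene swab_jar [353. 263.] med [ 0.612 -0.066  0.039] lo [ 0.593 -0.0
[... 1152 characters left out ...]
1  0.036] lo [ 0.461 -0.111  0.001] hi [ 0.502 -0.066  0.074] n [-0.99  0.13  0.07] long [0.14 0.99 0.1 ]
side swab_jar [249. 327.] med [ 0.39  -0.128  0.038] lo [ 0.371 -0.138  0.002] hi [ 0.41  -0.094  0.07 ] n [ 1.   -0.04  0.02] long [ 0.05  0.99 -0.16]
side swab_jar [357. 257.] med [0.688 0.065 0.041] lo [0.67  0.054 0.005] hi [0.713 0.098 0.073] n [-0.92  0.4   0.03] long [ 0.4   0.92 -0.01]
side swab_jar [343. 288.] med [ 0.614 -0.072  0.042] lo [ 0.592 -0.085  0.005] hi [ 0.635 -0.043  0.074] n [-0.86  0.43  0.28] long [-0.41 -0.25 -0.88]
side rack [390. 351.] med [ 0.668 -0.252  0.013] lo [ 0.555 -0.301  0.006] hi [ 0.755 -0.182  0.1  ] n [-0.03 -0.22 -0.98] long [-1.    0.01  0.03]
```

View pics/c_scene.png

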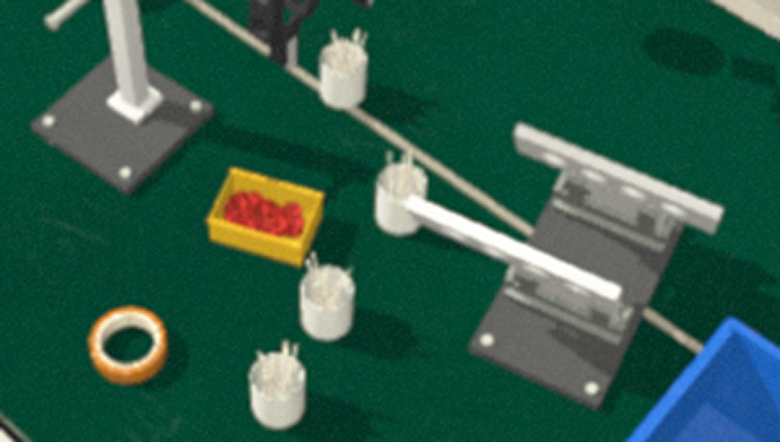

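View pics/c_side.png

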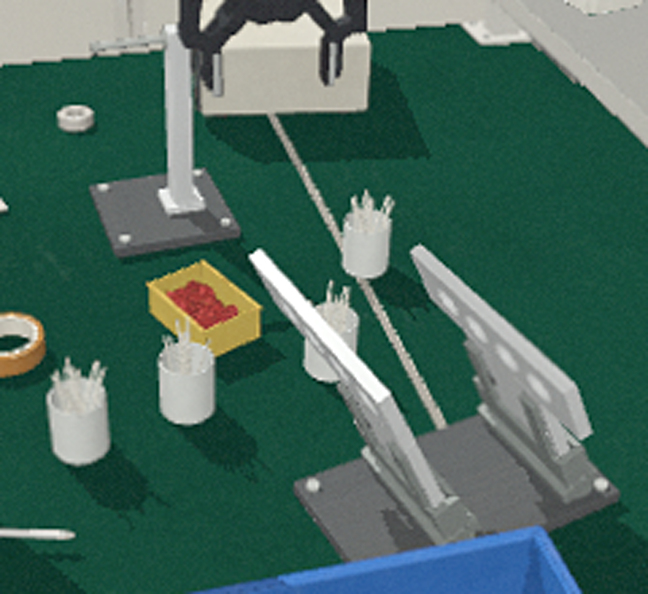

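The crop confirms it. The front bracket's bar at (400,285) runs left past its leg, so it is the L. The rear bracket's bar is centred on its leg, so it is the T. The jars are at world (0.69,0.07), (0.61,-0.07), (0.48,-0.09) and (0.39,-0.12). The leftmost, at scene (332,218), is the swab jar. By centroid (y≈20.5 mm) the hole to use is hole3. Next I'll fit the poses.

```bash
cat > fit.py <<'E'
from h import *
import pickle
from scipy.optimize import least_squares
D=pickle.load(open('d0.pkl','rb'))
def cloud(n):
    cam=camT(n);d=D[n][1];v,u=np.nonzero(d>0)
    return pts(cam,np.c_[u,v],d[v,u])
C={n:cloud(n) for n in('scene','side')}
def boxd(P,lo,hi):
    c=(lo+hi)/2;h=(hi-lo)/2;q=np.abs(P-c)-h
    return np.linalg.norm(np.maximum(q,0),axis=1)+np.minimum(q.max(1),0)
def dist(P,p):
    Rm=R.from_euler('ZY',[p[3],-p[4]]).as_matrix() # top leans toward -x
    L=(P-p[:3])@Rm
    a=boxd(L,np.array([-.005,-.046,.104]),np.array([.005,.134,.160]))
    b=boxd(L,np.array([-.005,-.046,.0]),np.array([.005,.046,.104]))
    return np.minimum(a,b)
def sel(P): return P[(P[:,2]>.11)&(P[:,2]<.2)&(P[:,0]>.48)&(P[:,0]<.64)&(P[:,1]<-.1)&(P[:,1]>-.36)]
for n in(['scene'],['side'],['scene','side']):
    P=np.vstack([sel(C[k]) for k in n])
    P=P[P[:,0]<.612-(P[:,1]+.24)*.24]
    f=least_squares(lambda p:dist(P,p),[.605,-.26,.034,.22,np.radians(25)],loss='soft_l1',f_scale=.002)
    d=dist(P,f.x)
    print(n,len(P),np.round(f.x[:3],4),np.degrees(f.x[3:]),'med|d|',np.median(abs(d)))
    P2=P[abs(d)<.006]
    f=least_squares(lambda p:dist(P2,p),f.x,loss='soft_l1',f_scale=.001)
    print('   ',len(P2),np.round(f.x[:3],4),np.degrees(f.x[3:]))
    Rm=R.from_euler('ZY',[f.x[3],-f.x[4]]).as_matrix()
    print('   hole3 top edge',f.x[:3]+Rm@[0,.0215,.16],'corners',f.x[:3]+Rm@[0,-.046,.16],f.x[:3]+Rm@[0,.134,.16])
# peg + post
for n in('scene','side'):
    P=C[n]; m=(P[:,0]>.38)&(P[:,0]<.56)&(P[:,1]>.1)&(P[:,1]<.32)
    Q=P[m&(P[:,2]>.185)&(P[:,2]<.225)]
    print(n,'peg/post top',len(Q)); 
    print(np.round(Q[np.argsort(Q[:,0])][::max(1,len(Q)//40)],3).tolist())
    B=P[m&(P[:,2]>.03)&(P[:,2]<.18)]; print('post',np.median(B,0),B.min(0),B.max(0))
    S=P[(P[:,0]>.4)&(P[:,0]<.9)&(P[:,1]>.2)&(P[:,1]<.6)&(P[:,2]>.05)&(P[:,2]<.15)&(P[:,0]>.58)]
    if len(S):print('supply',np.percentile(S,2,0),np.percentile(S,98,0))
print(env.nose_length)
E
python3 fit.py
```

```text
['scene'] 840 [ 0.5949 -0.2539  0.024 ] [12.70021343 13.03023606] med|d| 0.0012626748077306726
    839 [ 0.5949 -0.254   0.024 ] [12.69031641 13.00714452]
   hole3 top edge [ 0.55499864 -0.24093319  0.17987658] corners [ 0.56982713 -0.30678428  0.17987658] [ 0.53028449 -0.13118137  0.17987658]
['side'] 935 [ 0.5977 -0.2536  0.0245] [14.4767519  14.15677853] med|d| 0.0010899830701766103
    919 [ 0.5964 -0.254   0.0242] [14.17290941 13.6531689 ]
   hole3 top edge [ 0.5545009  -0.24243145  0.17964679] corners [ 0.57102821 -0.30787683  0.17964679] [ 0.52695539 -0.13335581  0.17964679]
['scene', 'side'] 1775 [ 0.5966 -0.2542  0.0243] [13.81114504 13.62293428] med|d| 0.0011766460497973329
    1752 [ 0.5957 -0.2545  0.0241] [13.48615472 13.29699114]
   hole3 top edge [ 0.55488967 -0.24221382  0.17978475] corners [ 0.57063137 -0.30785259  0.17978475] [ 0.5286535  -0.13281586  0.17978475]
scene peg/post top 259
[[0.451, 0.208, 0.206], [0.453, 0.208, 0.201], [0.454, 0.205, 0.205], [0.459, 0.211, 0.204], [0.463, 0.208, 0.203], [0.465, 0.207, 0.205], [0.47, 0.207, 0.201], [0.473, 0.213, 0.201],
[... 1593 characters left out ...]
9], [0.521, 0.209, 0.203], [0.522, 0.212, 0.21], [0.524, 0.208, 0.195], [0.524, 0.208, 0.209], [0.525, 0.217, 0.188], [0.526, 0.205, 0.199], [0.526, 0.206, 0.204], [0.526, 0.221, 0.211], [0.528, 0.201, 0.208], [0.528, 0.205, 0.196], [0.529, 0.208, 0.197], [0.531, 0.202, 0.202], [0.531, 0.205, 0.195], [0.531, 0.22, 0.211], [0.533, 0.202, 0.191], [0.534, 0.205, 0.195], [0.534, 0.208, 0.208], [0.536, 0.203, 0.193], [0.537, 0.206, 0.203], [0.539, 0.205, 0.189], [0.544, 0.203, 0.189], [0.547, 0.208, 0.187]]
post [0.53374441 0.20530206 0.11046522] [0.52348143 0.19899945 0.03031115] [0.54780618 0.22466642 0.17923961]
supply [0.5928729  0.37093043 0.05161632] [0.79590645 0.5559723  0.10395984]
0.011
```

```bash
cat >> fit.py <<'E'
print('----')
s=np.radians(25)
for n in(['scene'],['side'],['scene','side']):
    P=np.vstack([sel(C[k]) for k in n])
    P=P[(P[:,0]<.612-(P[:,1]+.24)*.24)&(P[:,2]>.135)]
    g=lambda p:dist(P,[p[0],p[1],.034,p[2],s])
    f=least_squares(g,[.61,-.26,.22],loss='soft_l1',f_scale=.001)
    d=g(f.x);print(n,len(P),f.x[:2],np.degrees(f.x[2]),np.median(d),np.median(abs(d)))
    Rm=R.from_euler('ZY',[f.x[2],-s]).as_matrix()
    o=np.r_[f.x[:2],.034]
    print('   hole3 top edge',o+Rm@[0,.0215,.16],'corners',o+Rm@[0,-.046,.16],o+Rm@[0,.134,.16])
    cam=camT(n[0]);
    for k in('scene','side'):print(k,proj(camT(k),[o+Rm@[x,y,.16] for x in(-.005,.005) for y in(-.046,.134)]).round(1).tolist())
for n in('scene','side'):
    P=C[n]
    Q=P[(P[:,0]>.46)&(P[:,0]<.515)&(P[:,1]>.19)&(P[:,1]<.23)&(P[:,2]>.185)&(P[:,2]<.215)]
    l=np.polyfit(Q[:,0],Q[:,1],1);print(n,'peg yaw',np.degrees(np.arctan(l[0])),'y at .487',np.polyval(l,.487),'z',np.median(Q[:,2]),len(Q))
E
python3 fit.py | sed -n '/----/,$p'
```

```text
----
['scene'] 705 [ 0.61711671 -0.24864747] 12.810279516939312 -0.0002866788566925349 0.002512119562789059
   hole3 top edge [ 0.5464138  -0.24267532  0.17900925] corners [ 0.56138013 -0.30849522  0.17900925] [ 0.52146991 -0.13297549  0.17900925]
scene [[434.1, 307.5], [353.3, 271.3], [436.2, 303.0], [355.4, 267.0]]
side [[355.5, 319.7], [308.4, 265.2], [360.3, 316.2], [312.5, 262.3]]
['side'] 750 [ 0.62417369 -0.24826791] 12.924873844447392 4.470763263308671e-05 0.00042468000848212145
   hole3 top edge [ 0.55345897 -0.24243718  0.17900925] corners [ 0.56855692 -0.30822701  0.17900925] [ 0.52829573 -0.13278746  0.17900925]
scene [[436.1, 305.1], [355.3, 269.2], [438.1, 300.6], [357.4, 264.9]]
side [[359.5, 318.9], [311.7, 264.7], [364.3, 315.4], [315.8, 261.8]]
['scene', 'side'] 1455 [ 0.62451848 -0.24839387] 12.698078827992214 7.715355281086994e-05 0.0006972817961540603
   hole3 top edge [ 0.5538274  -0.24228327  0.17900925] corners [ 0.56866481 -0.30813235  0.17900925] [ 0.52909838 -0.13253481  0.17900925]
scene [[436.0, 305.1], [355.4, 268.9], [438.1, 300.5], [357.5, 264.6]]
side [[359.5, 318.9], [312.1, 264.6], [364.3, 315.4], [316.2, 261.7]]
scene peg yaw 4.495800828163734 y at .487 0.2096490238275701 z 0.20263205340754697 85
side peg yaw 4.606789211209213 y at .487 0.20894284063842805 z 0.20314682861070094 73
```

```bash
cat >> h.py <<'E'
def toolR(yaw,slope):
    Rm=R.from_euler('ZY',[yaw,-slope]).as_matrix()
    return np.c_[-Rm[:,2],Rm[:,1],Rm[:,0]]
def move(Rt,pt,st=None):
    st=st or env.get_state()
    R0=q2R(st['orientation'])
    rv=R.from_matrix(R0.T@Rt).as_rotvec(); t=R0.T@(np.array(pt)-st['tcp_pos'])
    return np.round(rv,4).tolist()+np.round(t,4).tolist()
E
python3 - <<'E'
from h import *
Rt=toolR(np.radians(12.8),np.radians(25))
te=np.array([.5537,-.2424,.179]);dn=Rt[:,0]
print(dn,move(Rt,te-.085*dn))
E
```

```text
[ 0.41211593  0.09363044 -0.90630779] [-0.2198, -0.4344, 0.0487, -0.0137, -0.2504, -0.0564]
```

Emit:
step_arm --moves '[[[-0.04,-0.07,0.01,-0.01,-0.045,-0.01,0.6],[-0.07,-0.14,0.02,-0.014,-0.09,-0.02,0.6],[-0.11,-0.21,0.03,-0.014,-0.135,-0.03,0.6],[-0.15,-0.29,0.03,-0.014,-0.18,-0.04,0.6],[-0.19,-0.36,0.04,-0.014,-0.22,-0.05,0.6],[-0.2198,-0.4344,0.0487,-0.0137,-0.2504,-0.0564,0.6],[-0.2198,-0.4344,0.0487,-0.0137,-0.2504,-0.0564,0.6],[-0.2198,-0.4344,0.0487,-0.0137,-0.2504,-0.0564,0.6]]]'

```text
clock: 2.0
tcp_pos: [0.5178, -0.2514, 0.2558]
orientation: [0.838, -0.059, 0.534, 0.093]
wrist_force: [-0.9, 0.3, 0.1]
finger_gap: 0.0512
```

Run:
```python
from h import *
st=env.get_state();p,d=env.read_camera('wrist')
np.savez('w1.npz',p=p,d=d);import pickle;pickle.dump(st,open('w1.pkl','wb'))
cam=camT('wrist',st)
Rm=R.from_euler('ZY',[np.radians(12.8),-np.radians(25)]).as_matrix()
te=np.array([.5537,-.2424,.179])
o=te-Rm@[0,.0215,.16]
q=proj(cam,[o+Rm@[x,y,.16] for x in(-.005,.005) for y in(-.046,.0215,.134)])
print(q.round(1).tolist());print(st['tcp_pos'],st['clock'],st['finger_gap'])
p=p.copy()
for a in q: cv2.circle(p,tuple(int(round(v)) for v in a),2,(255,0,0),-1)
save('w1.png',p)
Rt=toolR(np.radians(12.8),np.radians(25));print(move(Rt,te-.085*Rt[:,0]))
```

```text
[[316.0, 362.4], [315.1, 256.1], [313.4, 35.3], [332.5, 362.3], [333.0, 256.0], [333.9, 35.2]]
[ 0.51778808 -0.25135611  0.25582618] 2.0 0.051163986766397385
[-0.0012, -0.0006, -0.0001, 0.0001, -0.0001, 0.0002]
```

View pics/w1.png

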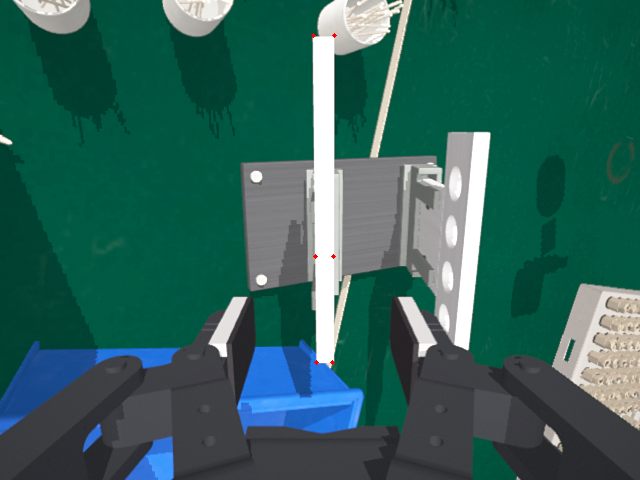

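The picture shows the bar's top edge from (323,36) to (324,363). The projected model corners (red) fall on it within about 2 px, so the pose is good. I'll descend along the slope and grip over hole3, with the tips 15 mm below the top edge.

Emit:
step_arm --moves '[[[0,0,0,0.03,0,0,0.6],[0,0,0,0.06,0,0,0.6],[0,0,0,0.08,0,0,0.6],[0,0,0,0.089,0,0,0.6],[0,0,0,0.089,0,0,0.6]]]' --force 80

```text
clock: 2.55
tcp_pos: [0.5554, -0.2398, 0.1742]
orientation: [0.837, -0.059, 0.535, 0.095]
wrist_force: [-0.5, -0.1, 0.2]
finger_gap: 0.0511
```

Emit:
step_arm --moves '[[[0,0,0,0,0,0,0.3],[0,0,0,0,0,0,0.1],[0,0,0,0,0,0,0],[0,0,0,0,0,0,0],[0,0,0,0,0,0,0],[0,0,0,0,0,0,0]]]' --force 80

```text
clock: 3.15
tcp_pos: [0.5555, -0.2402, 0.1756]
orientation: [0.838, -0.06, 0.534, 0.095]
wrist_force: [-4.5, 1.4, 6.7]
finger_gap: 0.0078
```

Run:
```python
from h import *
st=env.get_state();print(st['tcp_pos'],st['wrist_force'],st['finger_gap'],st['clock'])
p,d=env.read_camera('wrist');save('w2.png',p)
p,d=env.read_camera('side');save('s2.png',cv2.resize(p[200:400,250:500],None,fx=3,fy=3,interpolation=2))
Rt=toolR(np.radians(12.8),np.radians(25));te=np.array([.5537,-.2424,.179]);print(move(Rt,te+.004*Rt[:,0],st))
```

```text
[ 0.55545737 -0.24023562  0.17557587] [-4.52130683  1.35543185  6.74920597] 0.007793002867684943 3.15
[0.0008, -0.001, -0.002, -0.0, -0.0017, -0.0005]
```

View pics/w2.png

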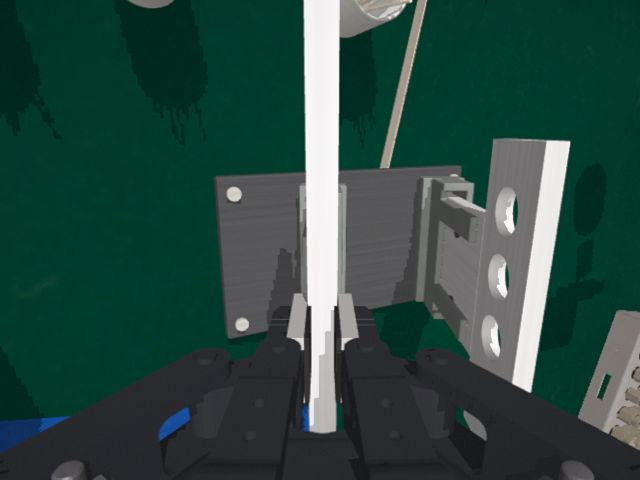

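View pics/s2.png

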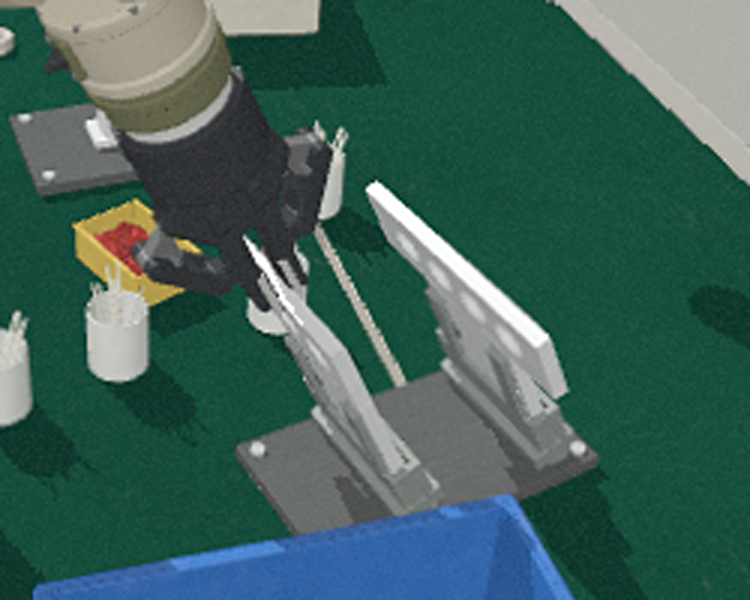

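Both pads hold the bar at about (320,340) in the wrist view. I'll draw it out along the slope.

Emit:
step_arm --moves '[[[0,0,0,-0.005,0,0,0],[0,0,0,-0.015,0,0,0],[0,0,0,-0.03,0,0,0],[0,0,0,-0.045,0,0,0],[0,0,0,-0.06,0,0,0],[0,0,0,-0.08,0,0,0],[0,0,0,-0.1,0,0,0],[0,0,0,-0.115,0,0,0],[0,0,0,-0.12,0,0,0]]]' --force 80

```text
clock: 4.15
tcp_pos: [0.5051, -0.2522, 0.2852]
orientation: [0.838, -0.06, 0.535, 0.094]
wrist_force: [0.1, -0.2, -5.2]
finger_gap: 0.0079
```

Run:
```python
from h import *
st=env.get_state();print(st['tcp_pos'],st['wrist_force'],st['ft_torque'],st['finger_gap'],st['clock'])
p,d=env.read_camera('wrist');save('w3.png',p)
p,d=env.read_camera('scene');save('s3.png',p)
Rt=toolR(np.radians(4.5),0)
print(move(Rt,[.38,.2,.32],st))
print(move(Rt,[.42,-.1,.32],st))
```

```text
[ 0.50514426 -0.25215095  0.28524125] [ 0.08147202 -0.21896877 -5.18133552] [-1.99996464e-01  9.18169240e-01  8.04150098e-05] 0.007896080185748531 4.15
[0.1426, 0.4334, -0.0322, -0.0404, 0.4687, -0.0053]
[0.1426, 0.4334, -0.0322, -0.0522, 0.1673, -0.0301]
```

View pics/w3.png

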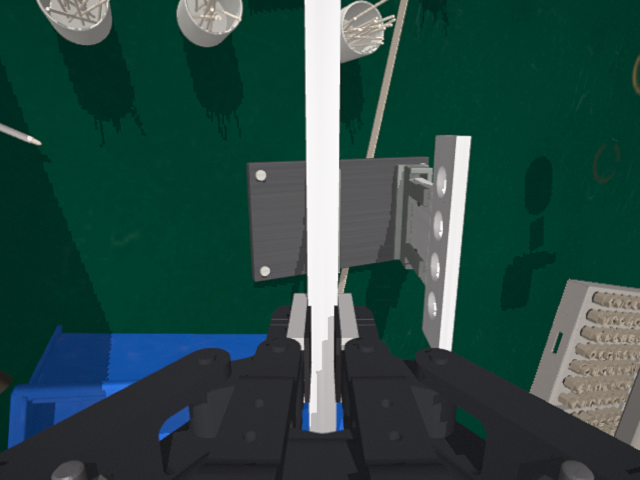

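View pics/s3.png

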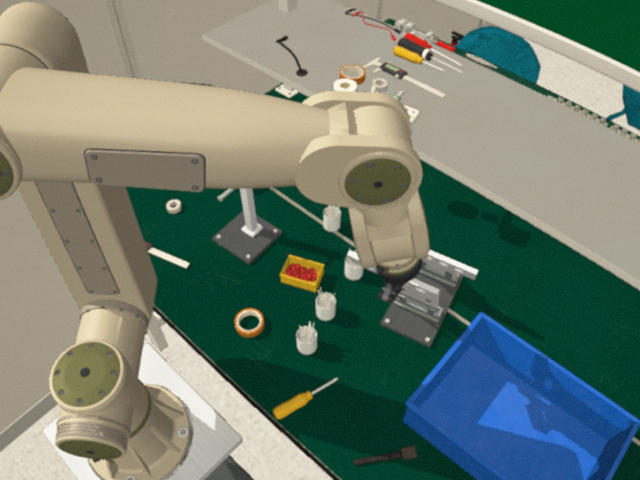

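The L is out of the rack: the wrist force z of about -5 N is its weight, and the T at (450,240) in the wrist view has not moved. I'll carry it, turning the plate upright, to a point in front of the peg.

Run:
```python
from h import *
Rt=toolR(np.radians(4.5),0)
print(move(Rt,[.385,.203,.305]))
```

```text
[0.1427, 0.4336, -0.0329, -0.0251, 0.4704, -0.0066]
```

Emit:
step_arm --moves '[[[0.01,0.03,0,-0.005,0.015,0,0],[0.02,0.06,-0.005,-0.01,0.04,-0.001,0],[0.03,0.1,-0.01,-0.015,0.07,-0.001,0],[0.05,0.14,-0.01,-0.02,0.1,-0.002,0],[0.06,0.18,-0.015,-0.025,0.14,-0.002,0],[0.07,0.22,-0.02,-0.025,0.18,-0.003,0],[0.08,0.26,-0.02,-0.025,0.22,-0.003,0],[0.1,0.3,-0.025,-0.025,0.26,-0.004,0],[0.11,0.34,-0.03,-0.025,0.3,-0.004,0],[0.12,0.38,-0.03,-0.025,0.34,-0.005,0],[0.13,0.41,-0.03,-0.025,0.375,-0.006,0],[0.1427,0.4336,-0.0329,-0.025,0.4,-0.0066,0]]]'

```text
clock: 5.45
tcp_pos: [0.3997, 0.1368, 0.3037]
orientation: [0.706, -0.028, 0.707, 0.029]
wrist_force: [0.3, -0.9, -6.9]
finger_gap: 0.0076
```

Run:
```python
from h import *
st=env.get_state();print(st['tcp_pos'],st['wrist_force'],st['finger_gap'],st['clock'])
p,d=env.read_camera('wrist');save('w4.png',p)
p,d=env.read_camera('side');save('s4.png',p)
Rt=toolR(np.radians(4.5),0)
print(move(Rt,[.385,.203,.29],st))
```

```text
[0.39965521 0.136784   0.30370529] [ 0.26186341 -0.92836351 -6.94792502] 0.0076420540092003225 5.45
[0.0016, -0.0026, -0.0011, 0.0138, 0.0672, -0.0093]
```

View pics/w4.png

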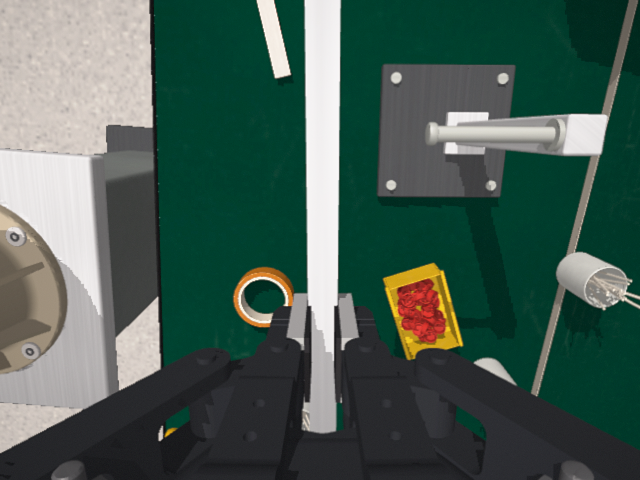

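View pics/s4.png

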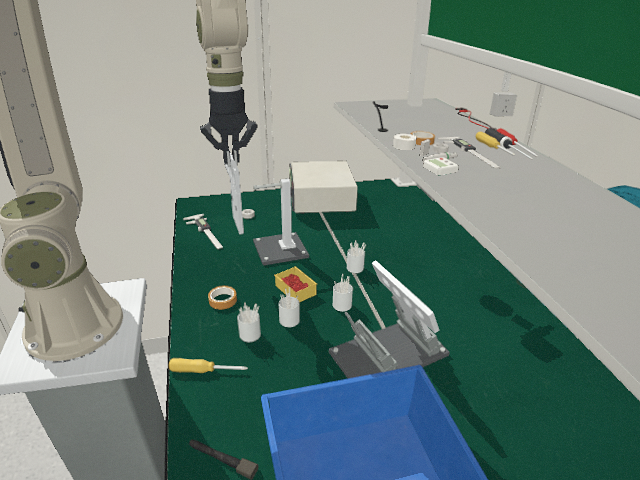

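The wrist view shows the peg clearly, with its head at (432,133), its root at (562,133) and the plate edge-on at column 322. I'll locate the peg from this picture.

Run:
```python
from h import *
st=env.get_state();p,d=env.read_camera('wrist');cam=camT('wrist',st)
crop=cv2.resize(p[90:180,400:620],None,fx=3.6,fy=3.6,interpolation=2);save('pegc.png',crop)
K,dd,W=cam
for uv in([427,133],[440,133],[480,133],[550,134],[562,134]):
    r=ray(cam,uv)[0];v=W[:3,:3]@np.array([r[0],r[1],1]);
    for z in(.2,): print(uv,np.round(W[:3,3]+v*(z-W[2,3])/v[2],4),d[uv[1],uv[0]],np.round(pts(cam,[uv],[d[uv[1],uv[0]]])[0],4))
sc=camT('scene');D=np.load('w1.npz')
u,v=np.meshgrid(np.arange(435,555),np.arange(115,150));z=d[v,u];P=pts(cam,np.c_[u.ravel(),v.ravel()],z.ravel())
P=P[(P[:,2]>.196)&(P[:,2]<.215)]
l=np.polyfit(P[:,0],P[:,1],1);print(len(P),np.degrees(np.arctan(l[0])),np.polyval(l,[.395,.487]),np.percentile(P[:,2],[50,90]))
pic=p.copy()
```

```text
[427, 133] [0.4527 0.2094 0.2   ] 0.2259062 [0.4527 0.2094 0.2002]
[440, 133] [0.46   0.2101 0.2   ] 0.22238865 [0.4589 0.21   0.2038]
[480, 133] [0.4824 0.212  0.2   ] 0.22198294 [0.4808 0.2119 0.2041]
[550, 134] [0.5219 0.2149 0.2   ] 0.22165744 [0.5194 0.2147 0.2045]
[562, 134] [0.5286 0.2155 0.2   ] 0.21693286 [0.5233 0.2151 0.2094]
2073 3.900793091567756 [0.20485207 0.21112528] [0.20325698 0.20457516]
```

View pics/pegc.png

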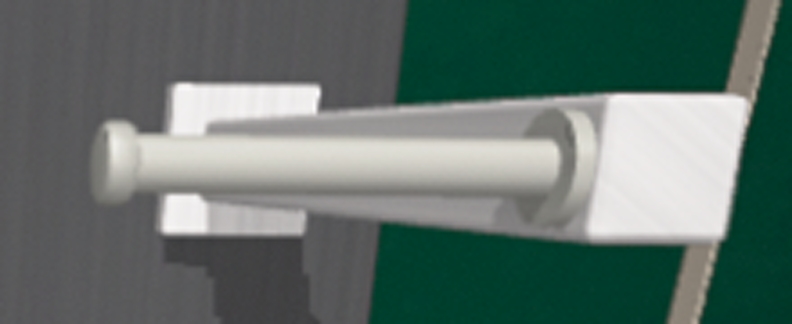

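Run:
```python
from h import *
Rt=toolR(np.radians(4.2),0)
print(move(Rt,[.395,.2055,.226]))
```

```text
[0.009, -0.0019, -0.0005, 0.0776, 0.0697, 0.0006]
```

Emit:
step_arm --moves '[[[0.003,0,0,0.01,0.02,0,0],[0.006,0,0,0.02,0.045,0,0],[0.009,-0.002,0,0.035,0.065,0,0],[0.009,-0.002,0,0.055,0.0697,0,0],[0.009,-0.002,0,0.07,0.0697,0.0006,0],[0.009,-0.002,0,0.0776,0.0697,0.0006,0],[0.009,-0.002,0,0.0776,0.0697,0.0006,0]]]'

```text
clock: 6.3
tcp_pos: [0.3943, 0.2047, 0.2247]
orientation: [0.706, -0.026, 0.707, 0.025]
wrist_force: [0.1, -0.3, -5.2]
finger_gap: 0.0081
```

Run:
```python
from h import *
st=env.get_state();print(st['tcp_pos'],st['wrist_force'],st['finger_gap'],st['clock'])
for n in('side','scene','wrist'):
    p,d=env.read_camera(n)
    if n=='side': save('s5.png',cv2.resize(p[140:270,200:340],None,fx=4.5,fy=4.5,interpolation=2))
    elif n=='scene': save('sc5.png',cv2.resize(p[120:300,150:330],None,fx=3.3,fy=3.3,interpolation=2))
    else: save('w5.png',p)
Rt=toolR(np.radians(4.2),0)
print(move(Rt,[.395,.2055,.226],st))
# project predicted bracket corners in side & scene
c=R.from_euler('z',4.2,degrees=True).as_matrix()
o=st['tcp_pos']+c@[0,-.0232,-.156]
for n in('side','scene'):
    print(n,proj(camT(n),[o+c@np.array(q) for q in([-.005,-.046,0],[-.005,-.046,.16],[-.005,.134,.16],[-.005,.0215,.13],[-.005,.046,0])]).round(1).tolist())
```

```text
[0.39434927 0.20465833 0.22469503] [ 0.14974895 -0.2555963  -5.248827  ] 0.008054886104626405 6.3
[-0.0011, -0.0023, 0.0, -0.0013, 0.0008, 0.0007]
side [[237.6, 248.5], [232.2, 191.2], [222.0, 164.7], [229.1, 191.4], [232.0, 231.4]]
scene [[228.8, 266.3], [218.9, 222.1], [162.9, 185.0], [199.3, 216.6], [201.6, 247.2]]
```

View pics/s5.png

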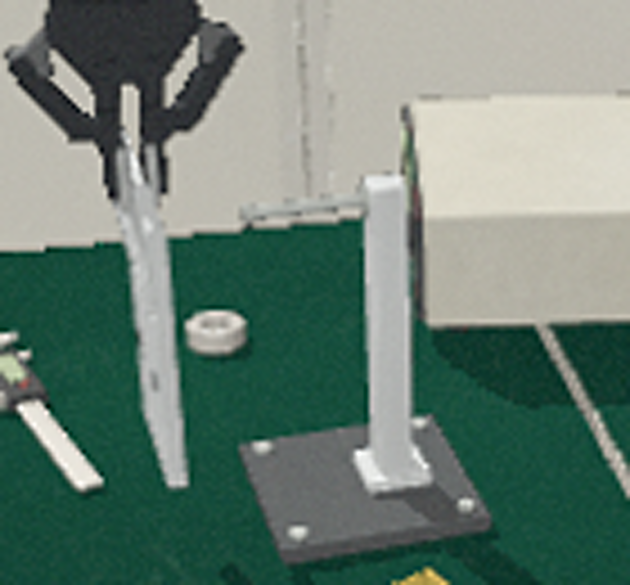

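View pics/sc5.png

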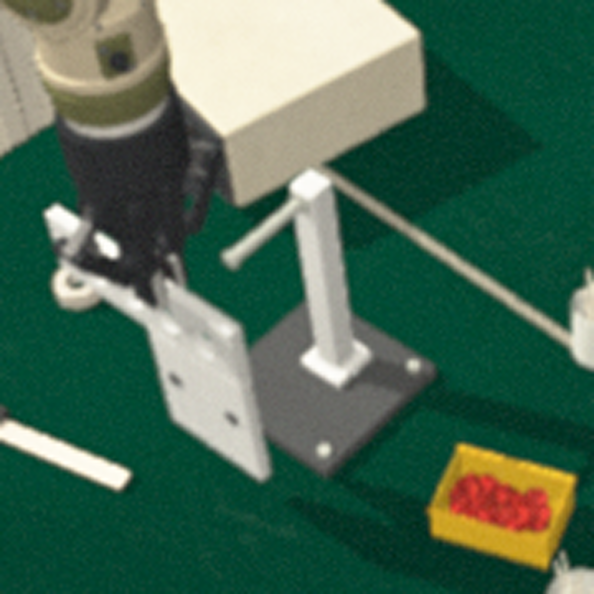

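View pics/w5.png

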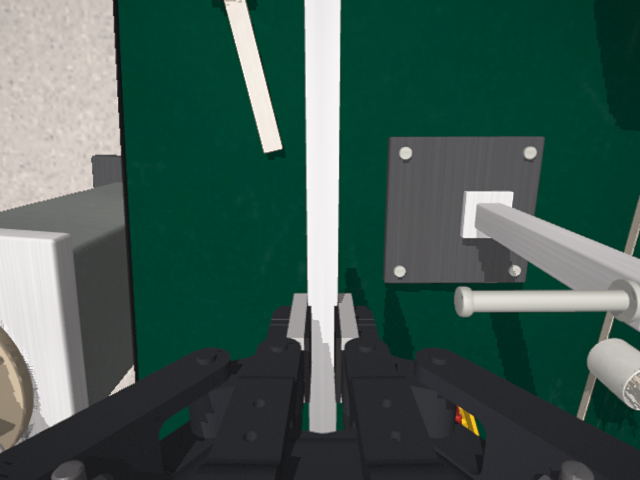

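Run:
```python
from h import *
st=env.get_state();cam=camT('wrist',st);R0=q2R(st['orientation'])
for z in(.06,.12): print(proj(cam,[st['tcp_pos']+R0@[.0247,-.0017,z]]))
K,dd,W=cam
for uv in([463,301],[470,301],[610,301]):
    r=ray(cam,uv)[0];v=W[:3,:3]@np.array([r[0],r[1],1]); print(uv,np.round(W[:3,3]+v*(.2-W[2,3])/v[2],4))
Rt=toolR(np.radians(4.2),0)
print(R0.T@[1,.0734,0],move(Rt,[.478,.2118,.2255],st))
```

```text
[[464.76698589 304.93200897]]
[[606.25409599 304.54772582]]
[463, 301] [0.4555 0.2087 0.2   ]
[470, 301] [0.4584 0.2089 0.2   ]
[610, 301] [0.5184 0.2131 0.2   ]
[1.41147416e-03 9.11741081e-04 1.00268875e+00] [-0.0009, 0.0014, -0.0009, 0.0013, 0.0006, 0.0826]
```

The hole lines up with the peg: the projected hole axis is at row 305 and the peg at row 301, about 1 mm apart, with 6.5 mm clearance. I'll slide it on.

Emit:
step_arm --moves '[[[0,0,0,0,0.001,0.015,0],[0,0,0,0,0.001,0.03,0],[0,0,0,0,0.001,0.04,0],[0,0,0,0,0.001,0.05,0],[0,0,0,0,0.001,0.06,0],[0,0,0,0,0.001,0.07,0],[0,0,0,0,0.001,0.08,0],[0,0,0,0,0.001,0.083,0],[0,0,0,0,0.001,0.083,0]]]'

```text
clock: 7.35
tcp_pos: [0.4787, 0.2122, 0.2266]
orientation: [0.707, -0.025, 0.706, 0.026]
wrist_force: [-0.1, 0.4, -6.2]
finger_gap: 0.0079
```

Run:
```python
from h import *
st=env.get_state();print(st['tcp_pos'],st['wrist_force'],st['finger_gap'],st['clock'])
for n in('side','scene'):
    p,d=env.read_camera(n)
    if n=='side': save('s6.png',cv2.resize(p[140:270,200:340],None,fx=4.5,fy=4.5,interpolation=2))
    elif n=='scene': save('sc6.png',cv2.resize(p[120:300,150:330],None,fx=3.3,fy=3.3,interpolation=2))
```

```text
[0.47871922 0.21219593 0.22663175] [-0.06966984  0.37319425 -6.21147063] 0.007945895418045567 7.35
```

View pics/s6.png

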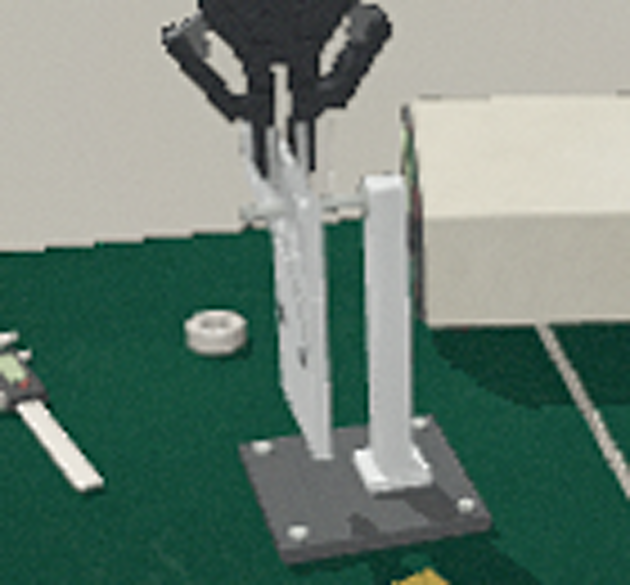

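View pics/sc6.png

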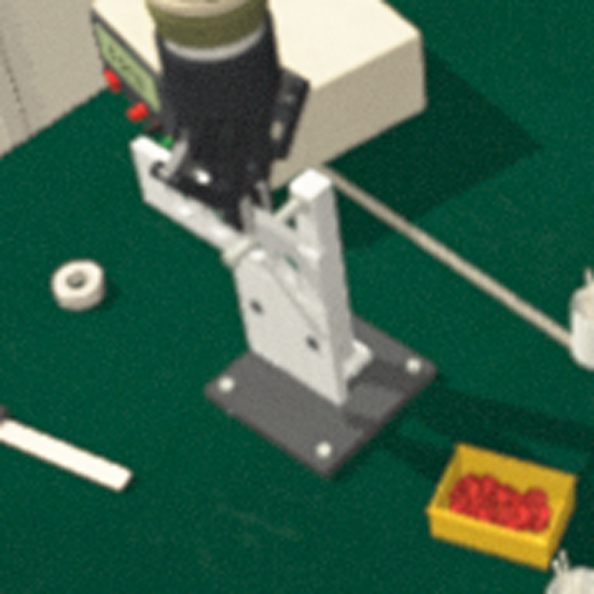

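The peg passes through the hole: the head shows in front of the plate at (243,213) in the crop and the shaft behind it. No contact force. I'll lower it onto the peg.

Emit:
step_arm --moves '[[[0,0,0,0.002,0,0,0],[0,0,0,0.004,0,0,0],[0,0,0,0.006,0,0,0],[0,0,0,0.007,0,0,0],[0,0,0,0.007,0,0,0]]]'

```text
clock: 7.95
tcp_pos: [0.4777, 0.2121, 0.2194]
orientation: [0.707, -0.025, 0.707, 0.026]
wrist_force: [-1.2, 0.1, -5.8]
finger_gap: 0.0079
```

Run:
```python
from h import *
st=env.get_state();print(st['tcp_pos'],st['wrist_force'],st['finger_gap'],st['clock'])
```

```text
[0.47769984 0.21213279 0.21944414] [-1.22794197  0.07091125 -5.81876023] 0.007916848588542436 7.95
```

Not in contact yet. I'll lower it in 1 mm steps.

Emit:
step_arm --moves '[[[0,0,0,0.001,0,0,0],[0,0,0,0.0015,0,0,0],[0,0,0,0.0015,0,0,0]]]'

```text
clock: 8.25
tcp_pos: [0.4777, 0.2121, 0.2179]
orientation: [0.707, -0.025, 0.707, 0.026]
wrist_force: [0.1, -0.7, -5.6]
finger_gap: 0.0077
```

Emit:
step_arm --moves '[[[0,0,0,0.0005,0,0,0],[0,0,0,0.001,0,0,0],[0,0,0,0.001,0,0,0]]]'

```text
clock: 8.55
tcp_pos: [0.4778, 0.2122, 0.2176]
orientation: [0.707, -0.025, 0.706, 0.026]
wrist_force: [-1.5, -0.0, -1.2]
finger_gap: 0.0075
```

The load has come onto the peg (force z went from -5.6 to -1.2 N). I'll open a little and check before backing off.

Emit:
step_arm --moves '[[[0,0,0,0,0,0,0.12],[0,0,0,0,0,0,0.16],[0,0,0,0,0,0,0.2],[0,0,0,0,0,0,0.24],[0,0,0,0,0,0,0.28],[0,0,0,0,0,0,0.28]]]' --force 20

```text
clock: 9.15
tcp_pos: [0.4779, 0.2122, 0.2176]
orientation: [0.707, -0.025, 0.706, 0.026]
wrist_force: [-0.5, -0.5, 0.2]
finger_gap: 0.0241
```

Run:
```python
from h import *
st=env.get_state();print(st['tcp_pos'],st['wrist_force'],st['finger_gap'],st['clock'])
for n in('side','scene','wrist'):
    p,d=env.read_camera(n)
    if n=='side': save('s7.png',cv2.resize(p[140:270,200:340],None,fx=4.5,fy=4.5,interpolation=2))
    elif n=='wrist': save('w7.png',p)
```

```text
[0.47786106 0.21216597 0.21761816] [-0.51814606 -0.45558645  0.2235888 ] 0.024131021550358806 9.15
```

View pics/s7.png

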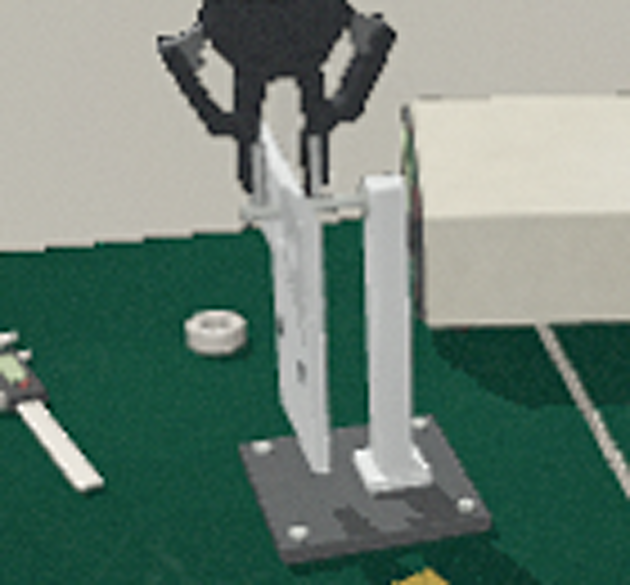

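View pics/w7.png

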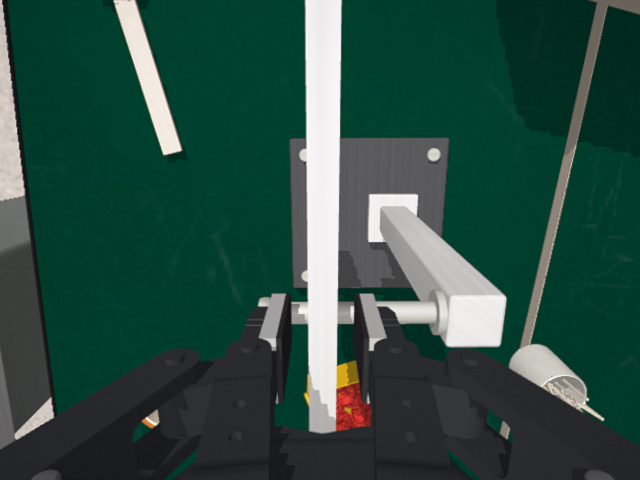

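The bracket hangs free on the peg, with a gap on both sides of the bar at (322,340) in the wrist view. I'll retract straight up.

Emit:
step_arm --moves '[[[0,0,0,-0.01,0,0,0.28],[0,0,0,-0.03,0,0,0.28],[0,0,0,-0.05,0,0,0.28],[0,0,0,-0.08,0,0,0.28],[0,0,0,-0.11,0,0,0.28],[0,0,0,-0.14,0,0,0.28],[0,0,0,-0.15,0,0,0.28],[0,0,0,-0.15,0,0,0.28],[0,0,0,-0.15,0,0,0.28],[0,0,0,-0.15,0,0,0.28]]]'

```text
clock: 10.3
tcp_pos: [0.4771, 0.2119, 0.3659]
orientation: [0.706, -0.026, 0.707, 0.026]
wrist_force: [-0.3, 0.0, -0.5]
finger_gap: 0.0243
```

Run:
```python
from h import *
st=env.get_state();print(st['tcp_pos'],st['wrist_force'],st['finger_gap'],st['clock'])
C={}
for n in('side','scene','wrist'):
    p,d=env.read_camera(n);save(n+'8.png',p);C[n]=(p,d)
save('s8c.png',cv2.resize(C['side'][0][140:270,200:340],None,fx=4.5,fy=4.5,interpolation=2))
cam=camT('wrist',st);d=C['wrist'][1];v,u=np.nonzero(d>0);P=pts(cam,np.c_[u,v],d[v,u])
Q=P[(P[:,2]>.2135)&(P[:,2]<.235)&(P[:,0]>.44)&(P[:,0]<.51)&(P[:,1]>.13)&(P[:,1]<.335)]
top=Q
if len(Q):
    f=np.linalg.lstsq(np.c_[Q[:,:2],np.ones(len(Q))],Q[:,2],rcond=None)[0]
    print(len(Q),'y',Q[:,1].min(),Q[:,1].max(),'slope deg',np.degrees(f[1]),np.median(Q,0))
for i in range(2):
    p2,d2=env.read_camera('side')
    print('diff',np.abs(p2.astype(int)-C['side'][0])[140:270,230:300].max())
for n in('scene',):
    c=camT(n)
    for r in env.silhouettes(n,'swab_jar'):
        m=r['mask']&(C[n][1]>0);v,u=np.nonzero(m);print(np.round(r['uv']),round(r['confidence'],2),np.median(pts(c,np.c_[u,v],C[n][1][v,u]),0).round(3))
```

```text
[0.47710141 0.21187491 0.36588231] [-0.32403915  0.0084037  -0.48261214] 0.024261268288253618 10.3
3765 y 0.14221347466852036 0.3217202994520807 slope deg 0.870767513120202 [0.4761041  0.24340515 0.22105375]
diff 19
diff 20
[333. 215.] 0.92 [0.687 0.074 0.039]
[328. 306.] 0.91 [ 0.481 -0.091  0.037]
[354. 268.] 0.74 [ 0.612 -0.068  0.037]
[306. 337.] 0.72 [ 0.391 -0.116  0.036]
```

View pics/wrist8.png

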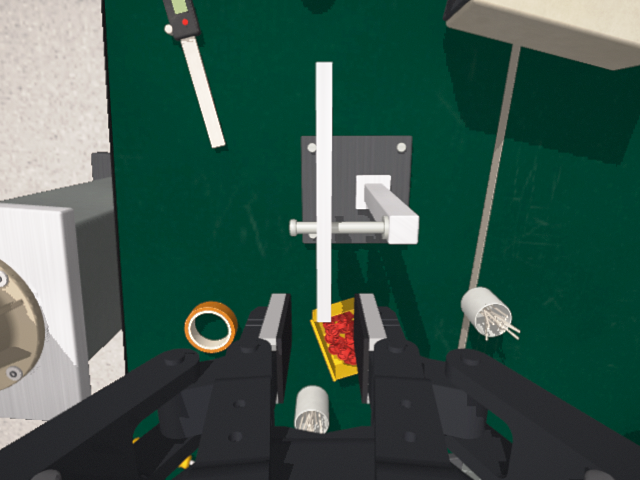

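View pics/s8c.png

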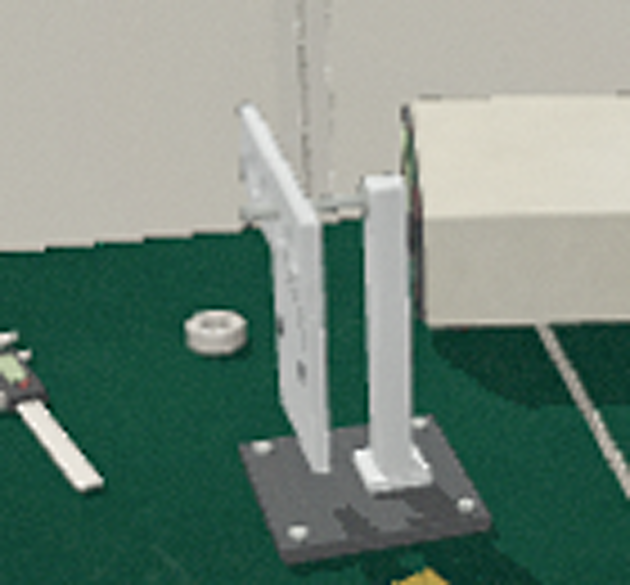

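View pics/scene8.png

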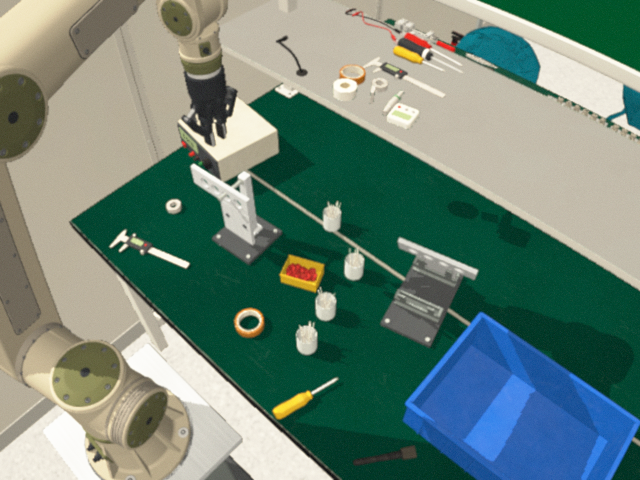

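The bracket hangs on hole3: the peg crosses the bar about 65 mm from its leg end, and hole3 should be at 67.5 mm. It hangs level to about 0.9°. All four jars are upright, the T is still in the rack and the gripper is clear, so I'll hand in.

```bash
python3 -c "
from h import *
print(env.hand_in(), env.get_state()['clock'])"
```

```text
the job is handed in; nothing more can be done
the job is handed in; nothing more can be done
```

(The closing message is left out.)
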